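# Find the heavy side of a grinder's fan wheel and set the trial weight opposite

### The arm

A 6-joint arm with a two-finger parallel gripper is mounted at the origin on the work surface; the furniture and walls round the work are solid. World frame = base frame: x ahead of the robot, y to its left, z up, the work surface at z = 0. Lengths are in mm, angles in rad, forces in N, time in s.
With the tool pointing down it reaches from about 300 to 775 mm from the base axis. Payload 14.6 kg.
Tool frame: the origin (TCP) lies on the centre line of the jaws, within the pads' length; the fingertips stand 8 mm ahead of it and the grasp point (between the pads) lies 11 mm behind it; z points along the fingers, y is the line along which they close (so a half turn about z gives the same grasp; the last joint's range is limited). The gripper opens to 94 mm and grips with 3 to 60 N. Pads are 16 mm wide; open, the fingers measure 119 mm over their backs; the gripper's body (75 mm by 177 mm) begins 78 mm behind the grasp point.
Start: joints at [1.053, 0.3, 1.521, -0, 1.321, -0.067], TCP at [239.623, 495.045, 213.446] pointing down, gripper open.
Joint ranges: [-3.03, 3.03], [-0.79, 2.21], [0.23, 2.52], [-1.04, 4.18], [0, 3.07], [-2.55, 2.55]. Speed limits (rad/s): [2.22, 2.22, 2.57, 3.14, 3.14, 3.14].

### API

Orientations are given as [roll, pitch, yaw] about the fixed x, y, z axes, in that order (R = Rz(yaw) Ry(pitch) Rx(roll)).
In Python, from cell import manip gives the robot as it stands.
- The arm moves only by the tool jog_arm, never from a script. Its argument "rows" is one flat list of numbers, 7 for each row, row after row: the shift along the world's x, y, z in cm, then the turn, a rotation vector about the world's x, y, z in rad, then the closure, from 0 (fully open) to 1 (shut). In form: [dx, dy, dz, rx, ry, rz, fingers, dx, dy, dz, rx, ry, rz, fingers, ...]. A call has 1 to 20 rows; each row shifts and turns the commanded pose from where the row before left it; what a row does not reach is not made up. A row lasts 1/12 s, in which the tool goes at most 41.7 mm and 7.16 degrees, less where a joint would pass 70% of its speed; a pose out of reach is approached as far as the arm can. A call with a gripper value outside its range is refused whole. The fingers move at their own pace and stop on an object; "newtons" is the grip in N (left out, the last holds). Time passes only in rows, so rows that do not move let the fingers close. It gives the time, the measured TCP pose, the force, the opening and the grip force at its end, in the units of the state.
- manip.read_state(): the state, without advancing time (a new reading comes with each control period).
- manip.camera(name): name is "scene" or "top"; returns (picture, depth): 480x640x3 uint8, blue, green, red; 480x640 float32, mm along the optical axis (not along the pixel's ray), 0 where there is no reading.
- manip.camera_model(name): a dict with "K" (3x3 intrinsics, pixels), "R" (3x3) and "t" (3): a world point X has camera coordinates R X + t. Camera axes: x right, y down, z forward; pixel columns grow to the right and rows downward; lengths in mm; the calibration is good to about 2 mm. A picture is of the moment at which its call begins. camera_model takes no time and is no camera call.
- manip.sign_off(): hands the job in; it is judged then, once.
The state is a dict: "clock": time; "joints": joint angles; "qd": joint speeds; "effort": joint torques, N m; "eef_pos": TCP position; "eef_rot": TCP orientation; "wrist_force": force on the tool from outside, world axes, zero at the start; "moment": the same for the moment, N m; "finger_gap": finger opening in mm; "finger_force": force on a finger pad.
Only numpy, scipy, OpenCV 4.12 (cv2) and the standard library are available. Lean on these libraries where they do the work, as an engineer would, in place of code of your own. Each camera call takes 0.05 s, during which the arm holds its last target. There are 200 camera calls.

### The job

Balance the grinder's fan wheel: push it squarely along the stand, out of its parking notches, until its shaft drops on to the rollers, then keep off and let it swing freely until it has come to rest with its heavy side down. Only then take the clip-on weight from the coffee scale and set it astride the disc's edge at the very top, opposite the heavy side, fully down, without turning the wheel. Let go, and leave the other things on the counter where they are.

Things in the scene. Friction and masses are not known exactly. Their poses are not given: they have to be found in the camera images.
- stand: Grey balancing stand, fixed; base 164 (local x) x 226 (local y), top 16 high, origin under its centre. The wheel's shaft lies along local x across two flat steel ways (local x = -44 and 44, 8 wide, tops 70 high) that run from y = 70 (end stops 96 high) to y = -20; the rollers follow, then posts 96 high at y = -70. The wheel is to go towards local -y
- park (a point): Point of the stand midway between the two parking notches in the ways (local x 0, y 45, z 83; 4 deep, 22 degree flanks), where the shaft's centre starts. A level push of 8 to 20 N on the disc's edge takes the shaft out and slides or rolls it along the ways, 80 in all, to the point rest. A slow, straight push keeps it square; if one end lags, push again
- rest (a point): Point midway between the two pairs of free steel rollers (stand's local x 0, y -35, z 82): the shaft's centre when its thin ends lie fully down in both roller valleys. Rollers: radius 20, axles at y = -22 and -48, 60 high, at x = +-51 to +-67. The shaft's centre is 86 high on the ways and drops 4 into the valleys once past y = -22
- rotor: Fan wheel on its steel shaft, loose, 0.8 kg; origin at the centre of both, local x along the shaft. Ends 10 diameter (160 tip to tip), 32 shoulders on the ways, 68 collars at x = +-34 to +-39, 1 inside the ways. Wheel: steel disc 110 diameter, 5 thick, tight on the shaft; hub 36 x 34; seven vanes on its -x face and a boss on +x, all within radius 37, plain beyond
- wheel_light (a point): Point on the disc's edge at its light side, 55 from the shaft's centre, z axis pointing outward; the heavy side (where the boss is; imbalance about 4 g m) is across from it. Anywhere around at the start; on the rollers the wheel swings to and fro, less and less, for about 1 to 6 s until this point is at the top within a few degrees
- clip: Clip-on trial weight, loose, 18 g, standing on the coffee scale, z up, origin between its feet. Aluminium saddle 24 (local y) x 15 (local x), an upside-down U with a slot along local y, 9 wide, 14 deep, flared at the feet, to go over the disc's edge; bridge from 14 to 20 above the feet. Above it a black tab 9 (x) x 18 (y), 20 to 38 high: pinch it across local x
- clip_seat (a point): Centre of the arched underside (radius 55) of the clip's bridge, 14 above its feet; it rests on the disc's edge when the clip is fully down
- scale: Flat black coffee scale 142 (x) x 118 (y), fixed; the clip stands on its platform, 16 above the counter. Origin under its centre
- hex_key: black L-shaped hex key 102x28x5, a bystander lying on the counter; leave it alone. Origin under its centre
- marker: black pen-shaped marker 137x17x16, a bystander lying on the counter; leave it alone. Origin under its centre
- leveller: round black puck leveller, 64 across, 36 high, a bystander; leave it alone. Origin under its centre
- tablet_jar: white jar with blue screw lid, 67 across, 94 high, a bystander; leave it alone. Origin under its centre
Things that resemble listed ones, but are neither listed nor needed, are in the scene too. Of the things like the clip, leave any that is purple; of the rest the smaller one is meant.

How it is judged (in metres and radians):
On the way:
1. the wheel's shaft lies fully down in both roller pairs, the wheel has come to rest with its heavy side down (within 0.2 rad), nothing but the rollers touches it and the clip is still on the scale (distance between rotor and rest below 0.006 m and angle between wheel_light's own z axis and vertical below 0.2 rad and angular speed of rotor below 0.12 rad/s and contact force between each of the arm, the fingers, clip and rotor below 0.05 N and height (world z) of clip below 0.03 m), for 0.5 s.
At the end, for the whole second after the job is handed in: Shaft in the roller valleys (6 mm); wheel at rest (0.12 rad/s), light side within 0.2 rad of the top; clip upright (0.3 rad), at rest, fully down (3 to 4 mm) astride the disc edge, its seat within 13 mm of the light point along the edge and 3.5 mm across it (distance between rotor and rest below 0.006 m and angle between wheel_light's own z axis and vertical below 0.2 rad and angular speed of rotor below 0.12 rad/s and distance between clip_seat and wheel_light below 0.013 m and z of clip_seat in the frame of wheel_light between -0.004 and 0.003 m and x of clip_seat in the frame of wheel_light between -0.0035 and 0.0035 m and angle between clip's own z axis and vertical below 0.3 rad and linear speed of clip below 0.02 m/s and contact force between clip and rotor above 0.03 N); the robot touches nothing.
It fails at once if the wheel falls off the stand (height (world z) of rotor below 0.07 m).
It fails at once if a bystander is shifted by more than 25 mm (distance of any of hex_key, marker, leveller, tablet_jar from where it was at the start of the episode above 0.025 m).
It also fails if it takes over 64 s, if anything falls off the work surface, if the arm or the gripper's body presses on something with over 40 N, if the wrist force passes 120 N, or if a joint passes its speed limit or range.

## Working session

There is one attempt and no reset: what is moved stays moved. The work goes in short steps, Python scripts to look and compute and a tool call to move; the robot and the scene stay as the last step left them, time stands still between calls to the robot, and variables do not carry over. Pictures are saved under pics/ and viewed, at most 10 in all, crops included, and the job is handed in when it is done.

Besides the shell and the picture viewer there is one more tool, called after "Call:" by a JSON object that holds its "api" and its "payload". jog_arm: Moves the arm, as the interface text tells. Its arguments: {"type":"object","properties":{"rows":{"type":"array"},"newtons":{"type":"number"}},"required":["rows"]}

```bash
mkdir -p pics; ls
cat > h.py <<'E'
import numpy as np, cv2
from cell import manip
def grab(n):
    im,d=manip.camera(n); m=manip.camera_model(n)
    return im,d,{k:np.array(m[k],float) for k in("K","R","t")}
def pts(d,m):
    v,u=np.mgrid[:480,:640]; r=np.stack([u,v,np.ones_like(u)],-1)@np.linalg.inv(m["K"]).T
    return (r*d[...,None]-m["t"])@m["R"]   # world point per pixel
def ray(u,v,z,m):
    c=-m["R"].T@m["t"]; r=m["R"].T@np.linalg.inv(m["K"])@[u,v,1]; return c+r*(z-c[2])/r[2]
def proj(X,m):
    p=m["K"]@(m["R"]@np.asarray(X,float)+m["t"]); return p[:2]/p[2]
E
python3 - <<'E'
from h import *
for n in("scene","top"):
    im,d,m=grab(n); cv2.imwrite(f"pics/{n}0.png",im); np.savez(f"{n}0.npz",im=im,d=d)
    print(n,-m["R"].T@m["t"],m["K"][0,0],(d>0).mean())
print(manip.read_state())
E
```

```text
pics
scene [-158.41820387 -600.41088114  451.68271744] 528.9300176084864 0.9960807291666667
top [ 350.792335   -206.74295274  953.16510939] 490.7109395834649 0.9958333333333333
{'clock': 0.1, 'joints': array([ 1.05337759e+00,  3.00416557e-01,  1.52148544e+00, -2.82838689e-05,
        1.32069667e+00, -6.66140225e-02]), 'qd': array([ 8.47013233e-04, -2.24937974e-04, -2.06365497e-03,  6.28335402e-05,
       -4.02317490e-04, -1.20121580e-03]), 'effort': array([ 8.56123006e-04, -5.32641935e+01, -3.53284764e+01,  7.09567009e-02,
        2.34738900e-02, -6.08000937e-05]), 'eef_pos': array([239.53967604, 494.85938521, 212.95669962]), 'eef_rot': array([-3.14058704e+00, -3.96291856e-05,  2.69079493e+00]), 'wrist_force': array([ 0.23317533,  0.21950413, -1.18316943]), 'moment': array([-0.02294102,  0.00386566, -0.03606883]), 'finger_force': 0.0, 'finger_gap': 94.0006760877335}
```

View pics/scene0.png

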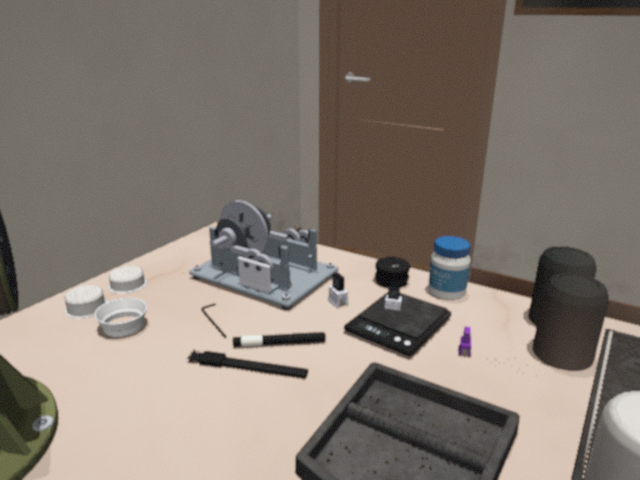

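View pics/top0.png

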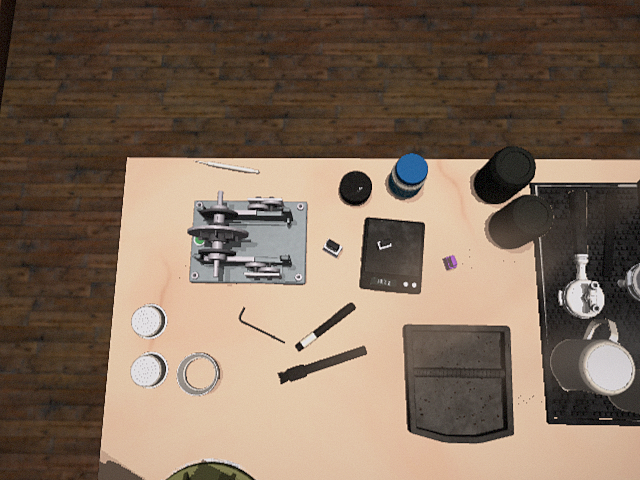

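Top view: the stand is at (248,242), with the wheel at column ~219 and its posts to the right, so the push goes right, towards world -y. The candidates like the clip are (383,243) on the scale, (333,247) on the counter and a purple one at (450,262). I'll measure with depth and enlarge the candidates.

```bash
cat > m1.py <<'E'
from h import *
T=np.load("top0.npz");S=np.load("scene0.npz")
mt={k:np.array(v,float) for k,v in manip.camera_model("top").items() if k in"KRt"};ms={k:np.array(v,float) for k,v in manip.camera_model("scene").items() if k in"KRt"}
P=pts(T["d"],mt);Q=pts(S["d"],ms)
def rect(A,m,name):
    p=A[m]; r=cv2.minAreaRect(p[:,:2].astype(np.float32)); print(name,len(p),"c",np.round(r[0],1),"size",np.round(r[1],1),"ang",round(r[2],2),"z",np.round(np.percentile(p[:,2],[2,50,98]),1))
def box(u0,v0,u1,v1):
    m=np.zeros((480,640),bool);m[v0:v1,u0:u1]=1;return m
print("table z",np.median(P[300:320,330:400,2]))
z=P[...,2]
rect(P,box(180,190,315,290)&(abs(z-16)<4),"stand base")
rect(P,box(355,210,430,300)&(abs(z-16)<4),"scale")
for n,b in(("clipA",(370,230,400,256)),("clipB",(322,236,345,260)),("purple",(440,250,460,275))):
    m=box(*b)&(z>(20 if n=="clipA" else 4)); rect(P,m,n)
    mm=m&(z>np.percentile(z[m],98)-4); rect(P,mm,n+" top")
m=box(180,190,315,290)
for lo,hi in((110,160),(90,105),(64,76)): rect(P,m&(z>lo)&(z<hi),f"stand z{lo}")
mm=m&(z>120); rect(P,mm,"disc top")
zs=Q[...,2]
for n,b in(("sA",(375,285,412,315)),("sB",(325,268,352,308)),("sP",(455,322,476,358))):
    mm=box(*b)&(zs>(20 if n=="sA" else 4)); rect(Q,mm,n)
a=cv2.resize(T["im"][225:275,320:460],None,fx=5,fy=5,interpolation=3);
b=cv2.resize(S["im"][260:360,320:480],None,fx=5*140/160,fy=5*140/160,interpolation=3)
b=b[:350]
cv2.imwrite("pics/cand.png",np.vstack([a,cv2.resize(b,(700,350))]))
E
python3 m1.py
```

```text
table z 0.1653223298726611
stand base 4950 c [534.5 -52.9] size [225.6 164.2] ang 89.67 z [12.7 15.9 19.5]
scale 2552 c [ 510.6 -332.9] size [116.9 141.3] ang 85.09 z [12.5 17.3 19.9]
clipA 519 c [ 450.4 -284.2] size [ 68.5 242.9] ang 67.9 z [20.1 21.7 55.2]
clipA top 47 c [ 444.3 -260.3] size [ 14.8 214.9] ang 56.24 z [ 51.6  53.8 953.2]
clipB 221 c [ 448.3 -220.8] size [193.6  36.6] ang 2.51 z [ 4.4 29.6 54.5]
clipB top 63 c [ 441.1 -217.1] size [180.5  22.4] ang 0.53 z [50.7 52.2 57.7]
purple 150 c [ 434.4 -328.6] size [ 29.  294.1] ang 28.83 z [ 4.8 21.7 42.1]
purple top 31 c [ 427.9 -325.1] size [ 15.1 282.2] ang 30.03 z [ 38.1  40.2 953.2]
stand z110 464 c [535.2  -7.9] size [77.8 83.4] ang 52.09 z [110.3 118.1 138.7]
stand z90 860 c [525.4 -49.8] size [189.7 150.3] ang 75.81 z [ 90.4  96.3 103.9]
stand z64 875 c [534.3 -47.3] size [151.9 181.8] ang 0.19 z [64.2 68.9 75.5]
disc top 265 c [ 463.1 -102.5] size [302.1  51.2] ang 52.49 z [121.  134.2 953.2]
sA 839 c [ 206.8 -448.7] size [791.   57.8] ang 22.69 z [20.5 22.4 55.3]
sB 584 c [ 229.5 -389.8] size [881.9  38.9] ang 31.02 z [ 4.8 24.9 54.5]
sP 263 c [ 174.4 -524.8] size [682.3  17. ] ang 14.23 z [ 5.  22.5 40.9]
```

View pics/cand.png

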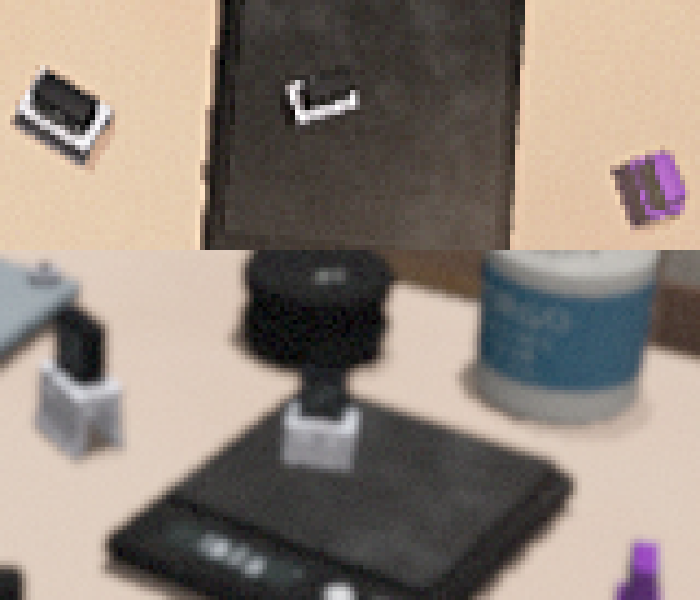

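The enlarged crop confirms it. The clip at (383,243) on the scale is the smaller one, with a tab top at about 54 = 16+38. The one at (333,247) is larger and stands on the counter, and (450,262) is purple. Next I'll refine the disc and clip positions with invalid depth masked out.

```bash
cat >> m1.py <<'E'
print("-----")
okP=(T["d"]>0)&(z<300);okS=(S["d"]>0)&(zs<300)
for nm,A,ok,zz in(("top",P,okP,z),("scene",Q,okS,zs)):
    reg=ok&(abs(A[...,0]-534)<90)&(abs(A[...,1]+53)<120)
    for lo in(105,122,132): rect(A,reg&(zz>lo)&(zz<160),f"{nm} disc>{lo}")
    print(" zmax",np.percentile(zz[reg],99.7))
    reg=ok&(abs(A[...,0]-510)<60)&(abs(A[...,1]+315)<55)
    rect(A,reg&(zz>25)&(zz<70),nm+" clip"); rect(A,reg&(zz>50)&(zz<60),nm+" tab top"); rect(A,reg&(zz>39)&(zz<60),nm+" tab");rect(A,reg&(zz>32)&(zz<37.5),nm+" bridge")
E
python3 m1.py|sed '1,/-----/d'
```

```text
top disc>105 593 c [534.3  -8.5] size [83.  92.4] ang 54.51 z [105.8 115.9 138.6]
top disc>122 186 c [535.   -8.4] size [77.3  5.5] ang 89.37 z [122.4 132.  139.5]
top disc>132 92 c [534.8  -7.1] size [52.4  5.3] ang 89.37 z [132.5 136.5 139.8]
 zmax 137.0795379857602
top clip 116 c [ 506.5 -334.5] size [67.5 66.8] ang 85.93 z [25.3 39.9 55.5]
top tab top 47 c [ 527.7 -314.9] size [ 9.1 17.5] ang 14.48 z [50.3 53.6 55.9]
top tab 59 c [ 527.2 -314.8] size [ 9.6 17.6] ang 19.99 z [40.7 53.1 55.8]
top bridge 38 c [ 527.6 -314.5] size [15.4 23.1] ang 16.97 z [32.4 35.  37.3]
scene disc>105 850 c [528.6 -12.7] size [79.  91.8] ang 44.23 z [105.5 116.3 138.8]
scene disc>122 264 c [529.3 -10.2] size [14.5 81.3] ang 3.1 z [122.5 129.9 139.2]
scene disc>132 97 c [532.6  -9.3] size [ 8.2 51.9] ang 0.63 z [132.  136.  139.8]
 zmax 137.26698871620246
scene clip 281 c [ 525.7 -315.5] size [18.7 23.9] ang 17.67 z [25.9 38.5 56.1]
scene tab top 65 c [ 525.4 -315.3] size [11.6 17.7] ang 16.57 z [50.3 54.5 56.5]
scene tab 137 c [ 524.8 -315.6] size [12.8 18. ] ang 17.64 z [39.6 49.4 56.4]
scene bridge 64 c [ 524.6 -315.9] size [16.2 23.6] ang 17.49 z [32.2 35.6 37.4]
```

Call:
{"api": "jog_arm", "payload": {"rows": [2.4, -3.4, 0, 0, 0, -0.12, 1, 2.4, -3.4, 0, 0, 0, -0.12, 1, 2.4, -3.4, 0, 0, 0, -0.12, 1, 2.4, -3.4, 0, 0, 0, -0.12, 1, 2.4, -3.4, 0, 0, 0, -0.12, 1, 2.4, -3.4, 0, 0, 0, -0.12, 1, 2.4, -3.4, 0, 0, 0, -0.12, 1, 2.4, -3.4, 0, 0, 0, -0.12, 1, 2.4, -3.4, 0, 0, 0, -0.12, 1, 2.4, -3.4, 0, 0, 0, -0.04, 1, 2.4, -3.4, 0, 0, 0, 0, 1, 2.4, -3.4, 0, 0, 0, 0, 1, 0, 0, 0, 0, 0, 0, 1]}}

```text
clock: 1.18
eef_pos: [530.1, 81.9, 212.8]
eef_rot: [-3.141, 0.001, 1.566]
wrist_force: [-0.3, 0.3, -1.0]
finger_gap: 11.1
finger_force: 0.0
```

Call:
{"api": "jog_arm", "payload": {"rows": [0.4, -0.2, -3.4, 0, 0, 0, 1, 0, 0, -3.4, 0, 0, 0, 1, 0, 0, -3.4, 0, 0, 0, 1, 0, 0, -3.3, 0, 0, 0, 1, 0, -0.5, 0, 0, 0, 0, 1, 0, -0.5, 0, 0, 0, 0, 1, 0, -0.2, 0, 0, 0, 0, 1, 0, -0.2, 0, 0, 0, 0, 1, 0, -0.2, 0, 0, 0, 0, 1, 0, -0.2, 0, 0, 0, 0, 1]}}

```text
clock: 2.02
eef_pos: [532.2, 66.9, 79.8]
eef_rot: [3.139, -0.0, 1.571]
wrist_force: [-0.4, -0.6, 0.5]
finger_gap: 0.5
finger_force: 0.0
```

Call:
{"api": "jog_arm", "payload": {"rows": [0.2, 0, 0, 0, 0, 0, 1, 0, 0, 0, 0, 0, 0, 1, 0, -0.2, 0, 0, 0, 0, 1, 0, -0.2, 0, 0, 0, 0, 1, 0, -0.2, 0, 0, 0, 0, 1, 0, -0.2, 0, 0, 0, 0, 1]}}

```text
clock: 2.52
eef_pos: [533.6, 58.8, 78.4]
eef_rot: [-3.141, 0.0, 1.571]
wrist_force: [0.2, -0.5, 0.4]
finger_gap: 0.3
finger_force: 0.0
```

Call:
{"api": "jog_arm", "payload": {"rows": [0, -0.25, 0, 0, 0, 0, 1, 0, -0.25, 0, 0, 0, 0, 1, 0, -0.25, 0, 0, 0, 0, 1, 0, -0.25, 0, 0, 0, 0, 1, 0, -0.25, 0, 0, 0, 0, 1, 0, -0.25, 0, 0, 0, 0, 1, 0, -0.25, 0, 0, 0, 0, 1, 0, -0.25, 0, 0, 0, 0, 1]}}

```text
clock: 3.18
eef_pos: [533.8, 39.5, 78.7]
eef_rot: [3.141, -0.001, 1.571]
wrist_force: [-0.9, 5.9, 1.6]
finger_gap: 0.5
finger_force: 3.1
```

```bash
cat > w.py <<'E'
from h import *
import sys
for n in("top","scene"):
    im,d,m=grab(n);A=pts(d,m);z=A[...,2]
    reg=(d>0)&(abs(A[...,0]-534)<100)&(abs(A[...,1]+53)<120)
    a=reg&(z>128)&(z<142)&(abs(A[...,0]-534)<12)
    # shaft ends: thin tips outside the rollers
    print(n,"disc c",np.round(cv2.minAreaRect(A[a][:,:2].astype(np.float32)),1) if 0 else [np.round(q,1) for q in cv2.minAreaRect(A[a][:,:2].astype(np.float32))],"zmax",round(np.percentile(z[a],97),1))
    for s in(-1,1):
        t=reg&(abs(A[...,0]-534.5-s*74)<4)&(z>70)&(z<100)
        if t.sum()>3: print("  tip",s,t.sum(),np.round(np.median(A[t],0),1),np.round(z[t].max(),1))
    cv2.imwrite(f"pics/{n}_{sys.argv[1]}.png",im)
E
python3 w.py 1
```

```text
top disc c [array([534.3, -25.2]), array([70. ,  6.1]), np.float64(89.4)] zmax 140.6
  tip -1 30 [460.6 -24.4  88.1] 91.9
  tip 1 24 [608.  -26.6  90.1] 92.7
scene disc c [array([536.4,  -6.1]), array([ 23.5, 110.4]), np.float64(3.9)] zmax 141.5
  tip -1 33 [461.  -28.9  87.7] 93.8
  tip 1 12 [608.1 -30.3  90.6] 92.7
```

Call:
{"api": "jog_arm", "payload": {"rows": [-0.1, -0.25, 0, 0, 0, 0, 1, 0, -0.25, 0, 0, 0, 0, 1, 0, -0.25, 0, 0, 0, 0, 1, 0, -0.25, 0, 0, 0, 0, 1, 0, -0.25, 0, 0, 0, 0, 1, 0, -0.25, 0, 0, 0, 0, 1, 0, -0.25, 0, 0, 0, 0, 1, 0, -0.25, 0, 0, 0, 0, 1, 0, -0.25, 0, 0, 0, 0, 1, 0, -0.25, 0, 0, 0, 0, 1, 0, -0.25, 0, 0, 0, 0, 1, 0, -0.25, 0, 0, 0, 0, 1, 0, -0.25, 0, 0, 0, 0, 1, 0, -0.25, 0, 0, 0, 0, 1]}}

```text
clock: 4.45
eef_pos: [532.6, 4.4, 78.6]
eef_rot: [3.141, -0.001, 1.571]
wrist_force: [0.4, 5.9, 1.8]
finger_gap: 0.5
finger_force: 3.1
```

```bash
python3 w.py 2
```

```text
top disc c [array([534.6, -60.8]), array([ 5.9, 67.8]), np.float64(0.6)] zmax 141.4
  tip -1 27 [461.  -61.6  89.4] 94.2
  tip 1 22 [608.2 -59.9  89.6] 92.7
scene disc c [array([533.6, -40.5]), array([ 22.1, 111. ]), np.float64(0.5)] zmax 141.4
  tip -1 27 [460.7 -64.9  86.4] 92.9
  tip 1 7 [610.3 -64.1  88.7] 92.8
```

Call:
{"api": "jog_arm", "payload": {"rows": [0.1, -0.25, 0, 0, 0, 0, 1, 0, -0.25, 0, 0, 0, 0, 1, 0, -0.25, 0, 0, 0, 0, 1, 0, -0.25, 0, 0, 0, 0, 1, 0, -0.25, 0, 0, 0, 0, 1, 0, -0.2, 0, 0, 0, 0, 1, 0, -0.2, 0, 0, 0, 0, 1, 0, -0.2, 0, 0, 0, 0, 1, 0, -0.2, 0, 0, 0, 0, 1]}}

```text
clock: 5.3
eef_pos: [533.5, -16.9, 78.3]
eef_rot: [-3.141, 0.0, 1.571]
wrist_force: [-0.9, 0.4, 0.6]
finger_gap: 0.4
finger_force: 0.0
```

```bash
python3 w.py 3
```

```text
top disc c [array([534.2, -87.6]), array([59. ,  5.7]), np.float64(89.3)] zmax 138.2
  tip -1 22 [460.8 -88.1  86.1] 89.3
  tip 1 21 [608.6 -88.5  85.2] 87.9
scene disc c [array([536.2, -63.8]), array([ 22.8, 112.6]), np.float64(3.9)] zmax 140.8
  tip -1 36 [460.2 -91.   83.4] 89.0
  tip 1 7 [609.3 -92.   86.7] 88.4
```

Call:
{"api": "jog_arm", "payload": {"rows": [0, 2, 0, 0, 0, 0, 1, 0, 3, 0, 0, 0, 0, 1, 0, 2, 3.5, 0, 0, 0, 1, 0, 0, 4, 0, 0, 0, 1, 0, 0, 4, 0, 0, 0, 0.6, 0, 0, 4, 0, 0, 0, 0.6, 0, -3, 2, 0, 0, 0.1, 0.6, 0, -4, 0, 0, 0, 0.1, 0.6, 0, -4, 0, 0, 0, 0.1, 0.6, 0, -4, 0, 0, 0, 0, 0.6, 0, -4, 0, 0, 0, 0, 0.6, 0, -4, 0, 0, 0, 0, 0.6, 0, -4, 0, 0, 0, 0, 0.6, 0, -4, 0, 0, 0, 0, 0.6, 0, -4, 0, 0, 0, 0, 0.6, 0, 0, 0, 0, 0, 0, 0.6, 0, 0, 0, 0, 0, 0, 0.6]}}

```text
clock: 6.82
eef_pos: [533.0, -298.1, 252.6]
eef_rot: [-3.141, -0.001, 1.868]
wrist_force: [0.4, 0.2, -0.5]
finger_gap: 37.7
finger_force: 0.0
```

```bash
cat > sw.py <<'E'
from h import *
m={k:np.array(v,float) for k,v in manip.camera_model("scene").items() if k in"KRt"}
f=[]
c=proj([534,-88,82],m)
for i in range(3):
    im,d=manip.camera("scene"); u,v=c.astype(int); f.append(im[v-60:v+50,u-60:u+60].astype(float))
print(c,[np.abs(f[i+1]-f[i]).mean().round(2) for i in range(2)], [(np.abs(f[i+1]-f[i]).max(-1)>40).sum() for i in range(2)])
np.save("lastf.npy",f[-1])
print(manip.read_state()["eef_pos"],manip.read_state()["clock"])
cv2.imwrite(f"pics/w{manip.read_state()['clock']:.2f}.png",cv2.resize(f[-1].astype(np.uint8),None,fx=5,fy=5,interpolation=3))
E
python3 sw.py; ls pics
```

```text
[278.67296224 239.33480696] [np.float64(2.53), np.float64(2.6)] [np.int64(12), np.int64(22)]
[ 533.7729973  -295.43244266  253.51574851] 6.9667
cand.png
scene0.png
scene_1.png
scene_2.png
scene_3.png
top0.png
top_1.png
top_2.png
top_3.png
w6.97.png
```

Call:
{"api": "jog_arm", "payload": {"rows": [-0.7, -2, -3, 0, 0, 0, 0.6, 0, 0, -3, 0, 0, 0, 0.6, 0, 0, -3, 0, 0, 0, 0.6, 0, 0, -3, 0, 0, 0, 0.6, 0, 0, 0, 0, 0, 0, 0.6, 0, 0, 0, 0, 0, 0, 0.6, 0, 0, 0, 0, 0, 0, 0.6, 0, 0, 0, 0, 0, 0, 0.6, 0, 0, 0, 0, 0, 0, 0.6, 0, 0, 0, 0, 0, 0, 0.6, 0, 0, 0, 0, 0, 0, 0.6, 0, 0, 0, 0, 0, 0, 0.6, 0, 0, 0, 0, 0, 0, 0.6, 0, 0, 0, 0, 0, 0, 0.6, 0, 0, 0, 0, 0, 0, 0.6, 0, 0, 0, 0, 0, 0, 0.6, 0, 0, 0, 0, 0, 0, 0.6, 0, 0, 0, 0, 0, 0, 0.6, 0, 0, 0, 0, 0, 0, 0.6, 0, 0, 0, 0, 0, 0, 0.6]}}

```text
clock: 8.63
eef_pos: [526.6, -316.4, 133.4]
eef_rot: [-3.142, -0.0, 1.871]
wrist_force: [1.2, 0.8, 0.3]
finger_gap: 37.9
finger_force: 0.0
```

Call:
{"api": "jog_arm", "payload": {"rows": [0, 0, 0, 0, 0, 0, 0.6, 0, 0, 0, 0, 0, 0, 0.6, 0, 0, 0, 0, 0, 0, 0.6, 0, 0, 0, 0, 0, 0, 0.6, 0, 0, 0, 0, 0, 0, 0.6, 0, 0, 0, 0, 0, 0, 0.6, 0, 0, 0, 0, 0, 0, 0.6, 0, 0, 0, 0, 0, 0, 0.6, 0, 0, 0, 0, 0, 0, 0.6, 0, 0, 0, 0, 0, 0, 0.6, 0, 0, 0, 0, 0, 0, 0.6, 0, 0, 0, 0, 0, 0, 0.6, 0, 0, 0, 0, 0, 0, 0.6, 0, 0, 0, 0, 0, 0, 0.6, 0, 0, 0, 0, 0, 0, 0.6, 0, 0, 0, 0, 0, 0, 0.6, 0, 0, 0, 0, 0, 0, 0.6, 0, 0, 0, 0, 0, 0, 0.6, 0, 0, 0, 0, 0, 0, 0.6, 0, 0, 0, 0, 0, 0, 0.6]}}

```text
clock: 10.3
eef_pos: [526.6, -316.4, 133.4]
eef_rot: [-3.142, -0.0, 1.871]
wrist_force: [0.0, -0.1, 0.2]
finger_gap: 37.6
finger_force: 0.0
```

```bash
python3 sw.py; ls pics
```

```text
[278.67296224 239.33480696] [np.float64(2.13), np.float64(2.14)] [np.int64(0), np.int64(0)]
[ 526.64202129 -316.44532109  133.43968159] 10.45
cand.png
scene0.png
scene_1.png
scene_2.png
scene_3.png
top0.png
top_1.png
top_2.png
top_3.png
w10.45.png
w6.97.png
```

Call:
{"api": "jog_arm", "payload": {"rows": [0, 0, 0, 0, 0, 0, 0.6, 0, 0, 0, 0, 0, 0, 0.6, 0, 0, 0, 0, 0, 0, 0.6, 0, 0, 0, 0, 0, 0, 0.6, 0, 0, 0, 0, 0, 0, 0.6, 0, 0, 0, 0, 0, 0, 0.6, 0, 0, 0, 0, 0, 0, 0.6, 0, 0, 0, 0, 0, 0, 0.6, 0, 0, 0, 0, 0, 0, 0.6, 0, 0, 0, 0, 0, 0, 0.6, 0, 0, 0, 0, 0, 0, 0.6, 0, 0, 0, 0, 0, 0, 0.6, 0, 0, 0, 0, 0, 0, 0.6, 0, 0, 0, 0, 0, 0, 0.6, 0, 0, 0, 0, 0, 0, 0.6, 0, 0, 0, 0, 0, 0, 0.6, 0, 0, 0, 0, 0, 0, 0.6, 0, 0, 0, 0, 0, 0, 0.6, 0, 0, 0, 0, 0, 0, 0.6, 0, 0, 0, 0, 0, 0, 0.6]}}

```text
clock: 12.12
eef_pos: [526.6, -316.4, 133.4]
eef_rot: [-3.142, 0.0, 1.871]
wrist_force: [-0.0, -0.7, -0.8]
finger_gap: 37.8
finger_force: 0.0
```

```bash
cp lastf.npy prev.npy; python3 sw.py; python3 -c "
import numpy as np;a=np.load('prev.npy');b=np.load('lastf.npy');e=np.abs(a-b);print(e.mean(),(e.max(-1)>40).sum())"; ls pics
python3 - <<'E'
import cv2,glob,numpy as np
fs=sorted(glob.glob("pics/w*.png"),key=lambda s:float(s[6:-4]))
cv2.imwrite("pics/sw.png",cv2.resize(np.hstack([cv2.imread(f) for f in fs[-2:]]),(798,366)))
E
```

```text
[278.67296224 239.33480696] [np.float64(2.14), np.float64(2.12)] [np.int64(0), np.int64(0)]
[ 526.62549104 -316.45304703  133.45121713] 12.2667
2.1312373737373735 0
cand.png
scene0.png
scene_1.png
scene_2.png
scene_3.png
top0.png
top_1.png
top_2.png
top_3.png
w10.45.png
w12.27.png
w6.97.png
```

View pics/sw.png

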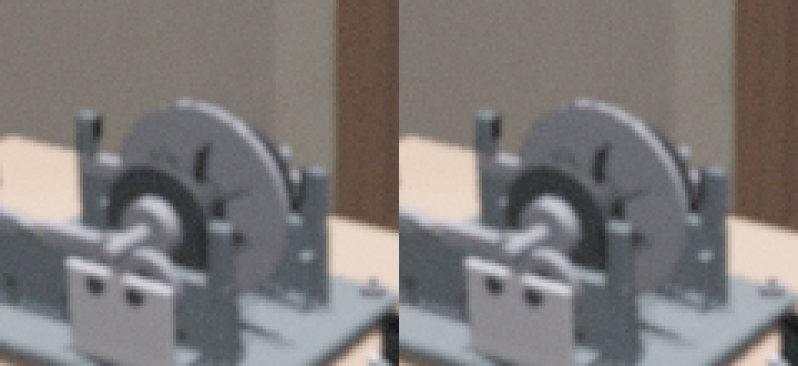

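The two crops, 1.8 s apart, are identical, so the wheel is at rest in the rollers. Now I'll take the clip by its tab, with fingertips just above the bridge.

Call:
{"api": "jog_arm", "payload": {"rows": [0, 0.15, -3, 0, 0, 0, 0.6, 0, 0, -3, 0, 0, 0, 0.6, 0, 0, -1.7, 0, 0, 0, 0.6, 0, 0, -1, 0, 0, 0, 0.6, 0, 0, 0, 0, 0, 0, 0.6, 0, 0, 0, 0, 0, 0, 0.6, 0, 0, 0, 0, 0, 0, 0.6], "newtons": 10}}

```text
clock: 12.85
eef_pos: [527.3, -315.4, 47.9]
eef_rot: [3.14, 0.002, 1.871]
wrist_force: [0.1, -0.9, -0.1]
finger_gap: 37.8
finger_force: 0.0
```

Call:
{"api": "jog_arm", "payload": {"rows": [0, 0, 0, 0, 0, 0, 1, 0, 0, 0, 0, 0, 0, 1, 0, 0, 0, 0, 0, 0, 1, 0, 0, 0, 0, 0, 0, 1, 0, 0, 0, 0, 0, 0, 1, 0, 0, 0, 0, 0, 0, 1, 0, 0, 0, 0, 0, 0, 1, 0, 0, 0, 0, 0, 0, 1], "newtons": 10}}

```text
clock: 13.52
eef_pos: [526.7, -315.0, 46.5]
eef_rot: [3.142, 0.0, 1.871]
wrist_force: [-0.3, -0.7, 1.9]
finger_gap: 9.1
finger_force: 10.0
```

Call:
{"api": "jog_arm", "payload": {"rows": [0, 0, 1, 0, 0, 0, 1, 0, 0, 3, 0, 0, 0, 1, 0, 0, 3.5, 0, 0, 0, 1, 0, 0, 3.5, 0, 0, 0, 1, 0, 0, 3.5, 0, 0, 0, 1, 0.3, 3, 2.5, 0, 0, -0.1, 1, 0.4, 3, 0, 0, 0, -0.1, 1, 0, 3, 0, 0, 0, -0.1, 1, 0, 3, 0, 0, 0, 0, 1, 0, 3, 0, 0, 0, 0, 1, 0, 3, 0, 0, 0, 0, 1, 0, 2.7, 0, 0, 0, 0, 1, 0, 2, 0, 0, 0, 0, 1, 0, 0, 0, 0, 0, 0, 1, 0, 0, 0, 0, 0, 0, 1, 0, 0, 0, 0, 0, 0, 1, 0, 0, 0, 0, 0, 0, 1]}}

```text
clock: 14.93
eef_pos: [533.6, -88.9, 216.6]
eef_rot: [3.142, 0.0, 1.57]
wrist_force: [-0.0, -0.8, -0.0]
finger_gap: 8.9
finger_force: 10.0
```

```bash
cat > c.py <<'E'
from h import *
import sys
for n in("top","scene"):
    im,d,m=grab(n);A=pts(d,m);z=A[...,2]; s=manip.read_state(); e=s["eef_pos"]
    a=(d>0)&(abs(A[...,0]-534)<10)&(abs(A[...,1]+88)<30)&(z>130)&(z<140)
    r=cv2.minAreaRect(A[a][:,:2].astype(np.float32)); print(n,"eef",np.round(e,1),s["eef_rot"][2].round(3),"disc",a.sum(),np.round(r[0],1),np.round(r[1],1),round(r[2],2))
    b=(d>0)&(abs(A[...,0]-e[0])<14)&(abs(A[...,1]-e[1])<18)&(z>e[2]-33)&(z<e[2]-11)
    if b.sum()>5:
        r=cv2.minAreaRect(A[b][:,:2].astype(np.float32)); print("   saddle",b.sum(),np.round(r[0],1),np.round(r[1],1),round(r[2],2),"z",np.round(np.percentile(z[b],[2,50,98]),1))
    u,v=proj(e-[0,0,50],m).astype(int)
    cv2.imwrite(f"pics/c_{n}{sys.argv[1]}.png",cv2.resize(im[v-75:v+75,u-50:u+50],None,fx=4,fy=4,interpolation=3))
import os
cv2.imwrite(f"pics/c{sys.argv[1]}.png",np.hstack([cv2.imread(f"pics/c_{n}{sys.argv[1]}.png") for n in("top","scene")]))
E
python3 c.py 1
```

```text
top eef [533.6 -88.9 216.5] 1.57 disc 44 [ 534.4 -101.9] [ 5.6 21. ] 1.32
scene eef [533.6 -88.8 216.4] 1.57 disc 114 [532.4 -89.8] [ 9.2 50.5] 1.6
   saddle 172 [532.7 -89.1] [18.9 26.6] 5.37 z [187.8 196.1 205. ]
```

View pics/c1.png

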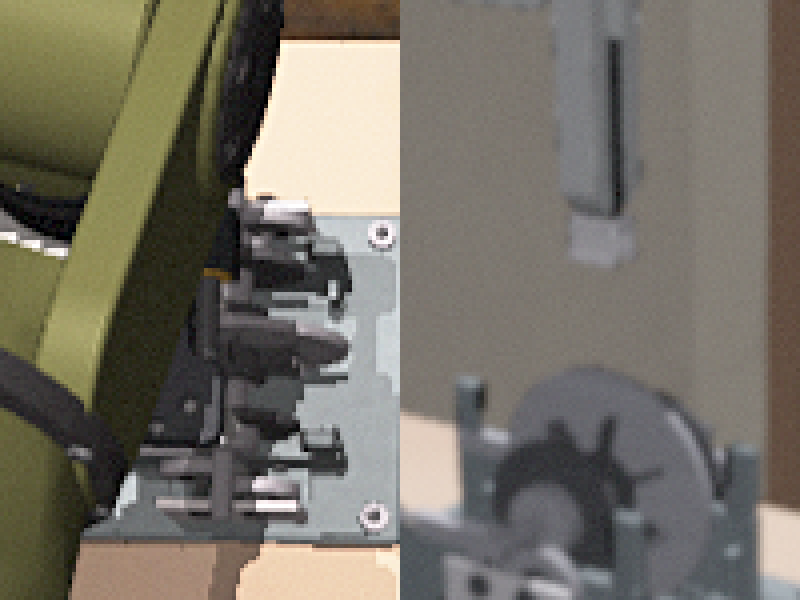

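The scene crop shows the saddle at about (600,240), held upright above the disc top at (595,370), and the wheel is unturned. I'll lower it to just above the edge and compare the -x faces of saddle and disc.

Call:
{"api": "jog_arm", "payload": {"rows": [0, 0.05, -2, 0, 0, 0, 1, 0, 0, -1.5, 0, 0, 0, 1, 0, 0, -0.8, 0, 0, 0, 1, 0, 0, 0, 0, 0, 0, 1, 0, 0, 0, 0, 0, 0, 1, 0, 0, 0, 0, 0, 0, 1]}}

```text
clock: 15.53
eef_pos: [534.0, -87.7, 174.4]
eef_rot: [3.14, 0.0, 1.571]
wrist_force: [-0.6, 1.1, -0.2]
finger_gap: 8.9
finger_force: 10.0
```

Run:
```python
from h import *
s=manip.read_state();e=s["eef_pos"];print(e.round(1))
acc=[];
for i in range(3):
    im,d,m=grab("scene");A=pts(d,m);z=A[...,2]
    ok=(d>0)&(abs(A[...,0]-534)<20)
    f=ok&(abs(A[...,1]+88)<25)&(z>124)&(z<135)&(A[...,0]<535)
    g=ok&(abs(A[...,1]+88)<9)&(z>e[2]-26)&(z<e[2]-13)
    p=A[g]; h=np.histogram(p[:,0],bins=np.arange(518,546,2))
    print("disc face x",np.median(A[f][:,0]).round(2),f.sum(),"saddle",g.sum(),h[0], "med",np.median(p[:,0]).round(2))
print(h[1]); 
allp=ok&(abs(A[...,1]+88)<25)&(z>e[2]-40)&(z<e[2]-11)
print("saddle y",np.percentile(A[allp][:,1],[3,97]).round(1),"z",np.percentile(z[allp],[1,99]).round(1))
u,v=proj([534,-88,140],m).astype(int)
cv2.imwrite("pics/c2.png",cv2.resize(im[v-40:v+40,u-50:u+50],None,fx=7,fy=7,interpolation=3))
```

```text
[534.  -87.7 174.4]
disc face x 530.7 139 saddle 74 [ 0  1  0  5 39 19  1  0  0  1  3  4  1] med 527.48
disc face x 530.6 140 saddle 74 [ 0  0  1 10 36 18  1  0  0  0  4  4  0] med 527.63
disc face x 530.68 141 saddle 74 [ 0  0  1  8 42 14  0  0  1  0  6  2  0] med 527.53
[518 520 522 524 526 528 530 532 534 536 538 540 542 544]
saddle y [-102.6  -76.6] z [134.6 163.3]
```

View pics/c2.png

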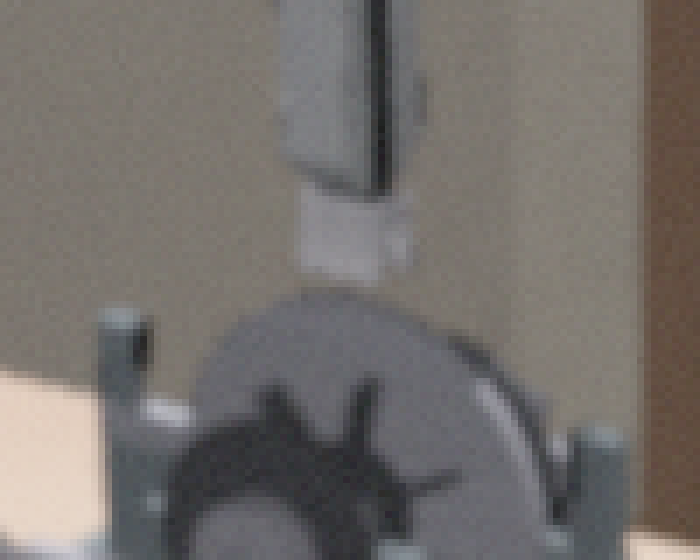

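Call:
{"api": "jog_arm", "payload": {"rows": [-0.1, 0, -0.3, 0, 0, 0, 1, 0, 0, -0.3, 0, 0, 0, 1, 0, 0, -0.2, 0, 0, 0, 1, 0, 0, -0.2, 0, 0, 0, 1, 0, 0, -0.1, 0, 0, 0, 1, 0, 0, -0.1, 0, 0, 0, 1, 0, 0, 0, 0, 0, 0, 1, 0, 0, 0, 0, 0, 0, 1]}}

```text
clock: 16.35
eef_pos: [532.7, -87.5, 161.5]
eef_rot: [3.142, 0.0, 1.571]
wrist_force: [0.3, -0.8, -0.2]
finger_gap: 8.8
finger_force: 10.0
```

Call:
{"api": "jog_arm", "payload": {"rows": [0, 0, -0.1, 0, 0, 0, 1, 0, 0, -0.1, 0, 0, 0, 1, 0, 0, -0.1, 0, 0, 0, 1, 0, 0, -0.1, 0, 0, 0, 1, 0, 0, -0.1, 0, 0, 0, 1, 0, 0, -0.1, 0, 0, 0, 1, 0, 0, -0.1, 0, 0, 0, 1, 0, 0, 0, 0, 0, 0, 1, 0, 0, 0, 0, 0, 0, 1]}}

```text
clock: 17.1
eef_pos: [532.6, -87.4, 154.4]
eef_rot: [-3.142, -0.0, 1.571]
wrist_force: [-0.1, 0.5, -0.3]
finger_gap: 8.3
finger_force: 10.0
```

Run:
```python
from h import *
f=np.load("lastf.npy");im,d,m=grab("scene");u,v=278,239
g=im[v-60:v+50,u-60:u+60].astype(float);e=np.abs(f-g).max(-1)[40:]
print("wheel change px",(e>40).sum(),e.mean())
A=pts(d,m);z=A[...,2];ok=(d>0)&(abs(A[...,1]+88)<9)&(z>124)&(z<144)&(abs(A[...,0]-534)<9)
print(np.histogram(A[ok][:,0],bins=np.arange(524,544,2)))
cv2.imwrite("pics/c3.png",cv2.resize(im[v-60:v+40,u-50:u+50],None,fx=5,fy=5,interpolation=3))
```

```text
wheel change px 658 11.301785714285714
(array([26, 29,  4,  0,  0,  0,  0,  0,  0]), array([524, 526, 528, 530, 532, 534, 536, 538, 540, 542]))
```

View pics/c3.png

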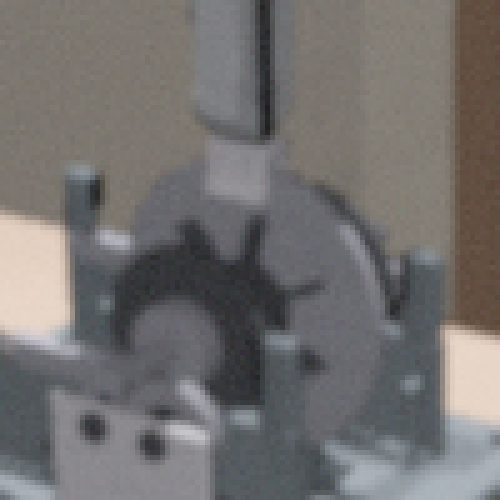

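The clip is astride the disc at (238,170) and nearly down, and the wheel's vanes are where they were. I'll lower gently until it touches.

Call:
{"api": "jog_arm", "payload": {"rows": [0, 0, -0.05, 0, 0, 0, 1, 0, 0, -0.05, 0, 0, 0, 1, 0, 0, 0, 0, 0, 0, 1, 0, 0, 0, 0, 0, 0, 1]}}

```text
clock: 17.48
eef_pos: [532.7, -87.5, 153.6]
eef_rot: [3.141, 0.0, 1.571]
wrist_force: [-1.3, -0.1, 0.6]
finger_gap: 8.8
finger_force: 10.0
```

Call:
{"api": "jog_arm", "payload": {"rows": [0, 0, -0.05, 0, 0, 0, 1, 0, 0, 0, 0, 0, 0, 1, 0, 0, 0, 0, 0, 0, 1]}}

```text
clock: 17.73
eef_pos: [532.8, -87.6, 153.4]
eef_rot: [3.141, 0.0, 1.571]
wrist_force: [-1.0, -0.8, 5.2]
finger_gap: 9.1
finger_force: 10.0
```

Contact at 5 N, at the expected height. Relieve, release, and rise straight up.

Call:
{"api": "jog_arm", "payload": {"rows": [0, 0, 0.04, 0, 0, 0, 1, 0, 0, 0, 0, 0, 0, 1, 0, 0, 0, 0, 0, 0, 0.75, 0, 0, 0, 0, 0, 0, 0.75, 0, 0, 0, 0, 0, 0, 0.75, 0, 0, 0, 0, 0, 0, 0.75, 0, 0, 0, 0, 0, 0, 0.75, 0, 0, 1, 0, 0, 0, 0.75, 0, 0, 2, 0, 0, 0, 0.75, 0, 0, 3, 0, 0, 0, 0.75, 0, 0, 4, 0, 0, 0, 0.75, 0, -3, 0, 0, 0, 0, 0.75, 0, -4, 0, 0, 0, 0, 0.75, 0, -4, 0, 0, 0, 0, 0.75, 0, -4, 0, 0, 0, 0, 0.75, 0, -4, 0, 0, 0, 0, 0.75, 0, -2, 0, 0, 0, 0, 0.75]}}

```text
clock: 19.15
eef_pos: [531.8, -301.3, 253.9]
eef_rot: [3.142, 0.001, 1.569]
wrist_force: [-0.8, 0.1, -0.5]
finger_gap: 23.6
finger_force: 0.0
```

Call:
{"api": "jog_arm", "payload": {"rows": [0, 0, 0, 0, 0, 0, 0.75, 0, 0, 0, 0, 0, 0, 0.75, 0, 0, 0, 0, 0, 0, 0.75, 0, 0, 0, 0, 0, 0, 0.75, 0, 0, 0, 0, 0, 0, 0.75, 0, 0, 0, 0, 0, 0, 0.75, 0, 0, 0, 0, 0, 0, 0.75, 0, 0, 0, 0, 0, 0, 0.75, 0, 0, 0, 0, 0, 0, 0.75, 0, 0, 0, 0, 0, 0, 0.75, 0, 0, 0, 0, 0, 0, 0.75, 0, 0, 0, 0, 0, 0, 0.75, 0, 0, 0, 0, 0, 0, 0.75, 0, 0, 0, 0, 0, 0, 0.75, 0, 0, 0, 0, 0, 0, 0.75, 0, 0, 0, 0, 0, 0, 0.75, 0, 0, 0, 0, 0, 0, 0.75, 0, 0, 0, 0, 0, 0, 0.75]}}

```text
clock: 20.65
eef_pos: [532.6, -297.5, 253.3]
eef_rot: [-3.142, -0.0, 1.571]
wrist_force: [0.5, 0.3, -0.0]
finger_gap: 23.5
finger_force: 0.0
```

```bash
python3 sw.py
python3 - <<'E'
from h import *
out=[]
for n in("top","scene"):
    im,d,m=grab(n);A=pts(d,m);z=A[...,2]
    ok=(d>0)&(abs(A[...,0]-534)<25)&(abs(A[...,1]+88)<40)
    for lo,hi,k in((155,170,"tab top"),(139,147,"bridge")):
        g=ok&(z>lo)&(z<hi)
        if g.sum()>4:
            r=cv2.minAreaRect(A[g][:,:2].astype(np.float32));print(n,k,g.sum(),np.round(r[0],1),np.round(r[1],1),round(r[2],1),"z98",np.percentile(z[g],98).round(1))
    u,v=proj([534,-88,110],m).astype(int);out.append(cv2.resize(im[v-60:v+60,u-40:u+40],None,fx=5,fy=5,interpolation=3))
cv2.imwrite("pics/fin.png",np.hstack(out))
E
```

```text
[278.67296224 239.33480696] [np.float64(2.14), np.float64(2.16)] [np.int64(0), np.int64(0)]
[ 532.62504079 -297.45372606  253.31872017] 20.8
top tab top 64 [534.8 -87.5] [17.8  9.6] 88.7 z98 163.4
top bridge 47 [534.9 -87.3] [22.2 14.9] 88.2 z98 146.0
scene tab top 62 [530.7 -88.7] [11.2 18. ] 3.2 z98 163.5
scene bridge 74 [527.6 -91.3] [16.4 26.2] 29.7 z98 146.2
```

View pics/fin.png

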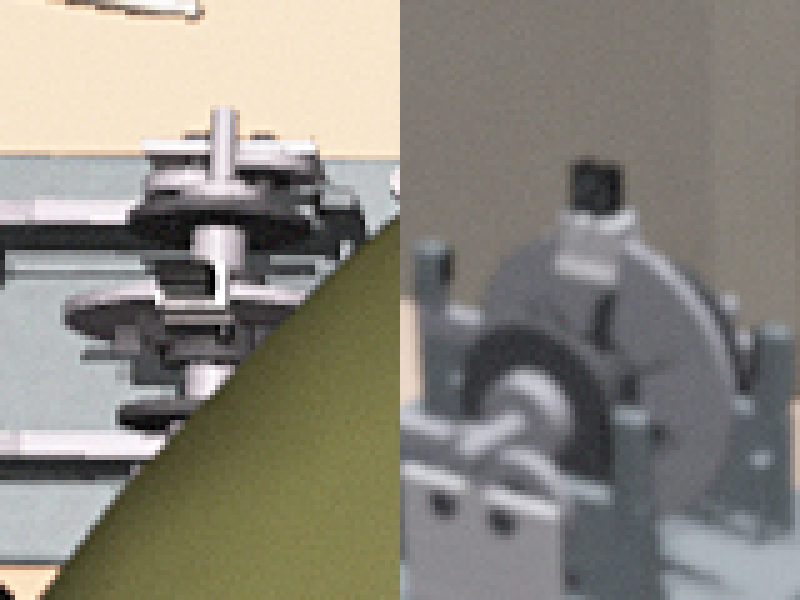

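The clip stands upright on the disc's top edge: at (193,290) in the top half and (597,230) in the scene half of the picture. Its centre is within 1 mm of the disc's, nothing is moving, and the arm is clear.

```bash
python3 -c "
from cell import manip
print(manip.sign_off())"
```

```text
the job is handed in; nothing more can be done
None
```

The job is handed in at about 21 s of 64 s: the wheel came to rest on its rollers, and the clip sits fully down at the top of the disc, centred to about 1 mm in the top view. I never saw the boss itself, so heavy side down is inferred from the wheel having stopped swinging; the sign-off returned no verdict.

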